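# Press the gear into the spring magazine

### The job

Load the gear into the spring magazine for the next inspection: pick the toothed gear out from the turned parts, set it hub up between the four guide rods, and press it straight down against the spring platform until both side catches have snapped over its rim. Then let go, so that the catches alone hold it down.

Things in the scene. Friction and masses are not known exactly. Their poses are not given: they have to be found in the camera images.
- gear: Loose steel spur gear, the only toothed part; lies flat, hub up. Toothed rim 51 mm across, 12 mm high; plain hub 24 mm across standing 8 mm above it (20 mm overall); 0.12 kg. Origin: centre of its underside, z up. Can be taken by hub or rim, pushed on hub top or rim. Not wanted: ring gauge (54 mm, wide hole, no hub), smooth flange (70 mm), brass-coloured bushing.
- magazine: Fixed grey base plate 120 (x) by 92 (y) by 12 mm; origin on its vertical axis, at the underside, z up. Four 10 mm guide rods at x, y = +-24 mm, flared outward from 80 mm up to their tops at 99 mm; the gear has 3 to 5 mm play between them. Uprights with catches on the +x and -x sides, up to 96 mm. Sides +y and -y are open to the base, 38 mm between rods: room for fingers closing along y.
- catch_line (a point): Point on the magazine's axis level with the flat undersides of the two catches, 60 mm above the magazine's underside. The 14 mm wide catches slide in along x, tips 20.5 mm from the axis, steep ramps on top (64 to 81 mm). A rim pressed down pushes them aside; when its upper face is below this level they spring back over it.
- follower (a joint): Aluminium spring platform, 34 mm disc in the magazine's middle. m, grows as pressed; 0 as found: top 70 mm above the magazine's underside; stop at 0.034. A gear laid on it stays up. Pressing a gear in takes 3 to 5 N at first and about 10 N at 0.030, catches included. Press to 0.025 to 0.030; let go, it returns to about 0.022 with the gear under the catches.
Not all that is in view belongs to the job. Leave any blue look-alike of the gear alone.

How it is judged:
At the end, for the whole second after the job is handed in: The gear sits at rest on the magazine's axis (within 10 mm), level with its hub up (within 10 degrees), held down on the pressed platform by the catches: its underside 40 to 53 mm above the magazine's underside and the platform pressed at least 16 mm (horizontal distance between gear and magazine below 0.01 m and z of gear in the frame of magazine between 0.04 and 0.053 m and angle between gear's own z axis and vertical below 0.17 rad and value of joint follower above 0.016 m and linear speed of gear below 0.02 m/s); the robot touches nothing.
It also fails if it takes over 48 s, if anything falls off the work surface, if the arm or the gripper's body presses on something with over 40 N, if the wrist force passes 120 N, or if a joint passes its speed limit or range.

### The arm

A 6-joint arm with a two-finger parallel gripper is mounted at the origin on a cart in front of the work surface, level with it; the furniture and walls round the work are solid. World frame = base frame: x ahead of the robot, y to its left, z up, the work surface at z = 0. Lengths are in m, angles in rad, forces in N, time in s.
With the tool pointing down it reaches from about 0.35 to 0.8 m from the base axis. Payload 7.3 kg.
Tool frame: the origin (TCP) lies between the finger pads; the fingertips stand 8 mm ahead of it and the grasp point (between the pads) lies 11 mm behind it; z points along the fingers, y is the direction in which the jaws open and shut (so a half turn about z gives the same grasp; the last joint's range is limited). The gripper opens to 85 mm and grips with 20 to 120 N. Pads are 22 mm wide; open, the fingers measure 114 mm over their backs; the gripper's body (76 mm by 85 mm) begins 54 mm behind the grasp point. The pads swing forward as they close: fully open they stand 13 mm farther back than shut.
Start: joints at [1.202, 0.342, 1.524, -0, 1.275, -0.146], TCP at [0.116, 0.512, 0.239] pointing down, gripper open.
Joint ranges: [-2.53, 2.53], [-0.77, 2.02], [0.04, 2.7], [-1, 4.14], [0.28, 2.66], [-3.11, 3.11]. Speed limits (rad/s): [2.57, 2.57, 3.14, 3.14, 3.14, 3.14].

### API

Orientations are given as [roll, pitch, yaw] about the fixed x, y, z axes, in that order (R = Rz(yaw) Ry(pitch) Rx(roll)).
In Python, from cell import env, optics gives the robot as it stands.
- The arm moves only by the tool drive_tool, never from a script. Its argument "series" is a list of rows, each a list of 6 numbers: the shift along the world's x, y, z in mm, then the turn, a rotation vector about the world's x, y, z in degrees. A call has 1 to 8 rows; each row shifts and turns the pose as measured when the row begins; what a row does not reach is not made up. A row lasts 1/10 s, in which the tool goes at most 50 mm and 8.59 degrees, less where a joint would pass 70% of its speed; a pose out of reach is approached as far as the arm can. A call is refused whole if a number of a shift passes 50 or a number of a turn 8.59, either way. A call with a gripper value outside its range is refused whole. "fingers" is the closure, from 0 (fully open) to 1 (shut), set as the call begins (left out, the last holds). The fingers move at their own pace and stop on an object; "squeeze" is the grip in N (left out, the last holds). Time passes only in rows, so rows that do not move let the fingers close. It gives the time, the measured TCP pose, the force and the opening at its end, in the units of the state.
- env.get_state(): the state, without advancing time (a new reading comes with each control period).
- optics.snapshot(name): name is "scene" or "side" or "wrist"; returns the picture (384x512x3 uint8, red, green, blue); there is no depth.
- optics.camera_params(name): a dict with "mtx" (3x3 intrinsics, pixels), "rvec" (rotation vector, rad) and "tvec" (3), from world to camera coordinates, as OpenCV has them; the wrist camera has in their place "tool_from_camera" (4x4, takes a point from camera to tool coordinates, whose origin is the TCP and whose axes are the flange's). Camera axes: x right, y down, z forward; pixel columns grow to the right and rows downward; lengths in m; the calibration is good to about 2 mm. A picture is of the moment at which its call begins: read the wrist's pose just before it. camera_params takes no time and is no camera call.
- env.sign_off(): hands the job in, once; it reports no verdict.
The state is a dict: "time_s": time; "qpos": joint angles; "dq": joint speeds; "effort": joint torques, N m; "ee_pos": TCP position; "ee_rot": TCP orientation; "ft_force": force on the tool from outside, world axes, zero at the start; "torque": the same for the moment, N m; "grip_width": finger opening in m.
Only numpy, scipy, OpenCV 4.12 (cv2) and the standard library are available. Lean on these libraries where they do the work, as an engineer would, in place of code of your own. Each camera call takes 0.05 s, during which the arm holds its last target.

## Working session

There is one attempt and no reset: what is moved stays moved. The work goes in short steps, Python scripts to look and compute and a tool call to move; the robot and the scene stay as the last step left them, time stands still between calls to the robot, and variables do not carry over. Pictures are saved under pics/ and viewed, and the job is handed in when it is done.

Besides the shell and the picture viewer there is one more tool, called after "Emit:" in YAML: its name, and indented under it one key for each argument. drive_tool: Moves the arm, as the interface text tells. Its arguments: {"type":"object","properties":{"series":{"type":"array"},"fingers":{"type":"number"},"squeeze":{"type":"number"}},"required":["series"]}

```bash
ls; mkdir -p pics; cat > h.py <<'E'
import numpy as np, cv2
from cell import env, optics
def snap(n,f):
    s=env.get_state(); im=optics.snapshot(n); cv2.imwrite('pics/'+f,cv2.cvtColor(im,cv2.COLOR_RGB2BGR)); return im,s
E
python3 - <<'E'
from h import *
for n in('scene','side','wrist'):
    snap(n,n+'0.png')
    p=optics.camera_params(n); print(n,{k:np.round(v,4).tolist() for k,v in p.items()})
s=env.get_state();print(s)
E
```

```text
pics
scene {'mtx': [[490.7364, 0.0, 261.3198], [0.0, 490.7364, 189.6935], [0.0, 0.0, 1.0]], 'rvec': [2.0201, -1.1775, 0.5575], 'tvec': [-0.2427, 0.3353, 0.9037]}
side {'mtx': [[363.4381, 0.0, 255.2927], [0.0, 363.4381, 183.8043], [0.0, 0.0, 1.0]], 'rvec': [0.5171, -2.6699, 1.2114], 'tvec': [0.4648, 0.1679, 0.7514]}
wrist {'mtx': [[328.8356, 0.0, 257.1545], [0.0, 328.8356, 193.5762], [0.0, 0.0, 1.0]], 'tool_from_camera': [[0.0001, -0.9614, -0.275, 0.0692], [1.0, -0.0002, 0.001, 0.0005], [-0.001, -0.275, 0.9614, -0.1341], [0.0, 0.0, 0.0, 1.0]]}
{'time_s': 0.15, 'qpos': array([ 1.20201130e+00,  3.42587421e-01,  1.52476662e+00,  1.19101495e-05,
        1.27541828e+00, -1.45998061e-01]), 'dq': array([ 0.00034241, -0.00388231, -0.00333018,  0.00025783, -0.00029906,
        0.00074379]), 'effort': array([ 1.41623583e-03, -4.33909571e+01, -2.46146125e+01, -1.05887987e-04,
        5.72763121e-03, -8.09239054e-06]), 'ee_pos': array([0.11586923, 0.51176523, 0.23878358]), 'ee_rot': array([-3.14042720e+00, -1.82886323e-04,  2.91880211e+00]), 'ft_force': array([0.60670389, 0.35469041, 0.53220987]), 'torque': array([ 0.04512713, -0.04449467, -0.0557881 ]), 'grip_width': 0.08522510849406852}
```

View pics/scene0.png

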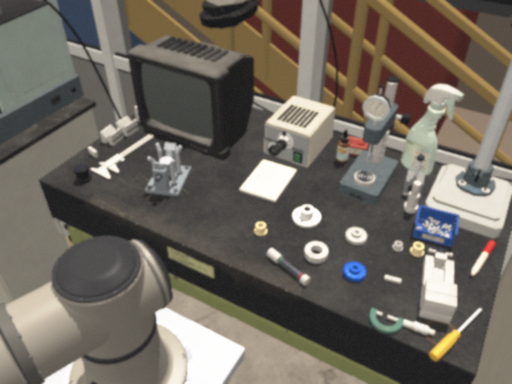

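View pics/side0.png

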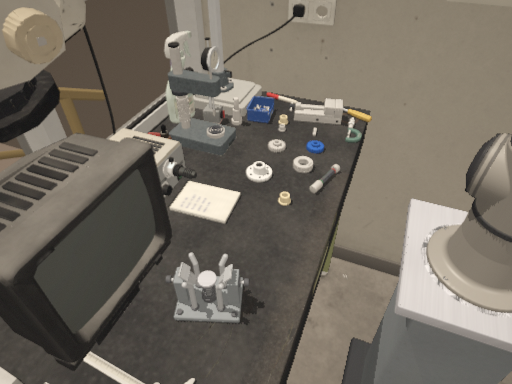

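View pics/wrist0.png

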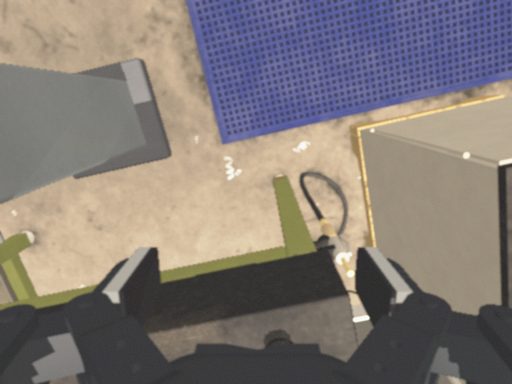

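The scene picture shows the magazine at about (168,170). Candidate round parts are (306,215) with a hub, (316,251) a ring, (356,235) smaller, and (354,271) the blue look-alike. I'll enlarge these.

```bash
cat >> h.py <<'E'
def ray(n,u,v,z):
    p=optics.camera_params(n); R,_=cv2.Rodrigues(p['rvec']); t=np.array(p['tvec']).ravel(); 
    d=R.T@np.linalg.solve(p['mtx'],[u,v,1.]); c=-R.T@t
    return c+d*(z-c[2])/d[2]
def proj(n,P):
    p=optics.camera_params(n); return cv2.projectPoints(np.array(P,float).reshape(-1,1,3),p['rvec'],p['tvec'],p['mtx'],None)[0].reshape(-1,2)
E
python3 - <<'E'
from h import *
a=cv2.imread('pics/scene0.png');b=cv2.imread('pics/side0.png')
A=cv2.resize(a[190:290,240:440],(800,400),interpolation=cv2.INTER_CUBIC)
B=cv2.resize(b[120:215,230:360],(547,400),interpolation=cv2.INTER_CUBIC)
cv2.imwrite('pics/cA.png',A);cv2.imwrite('pics/cB.png',B)
for u,v in [(306,215),(316,251),(356,235),(354,271),(260,228)]:print(u,v,ray('scene',u,v,.012).round(3))
for u,v in [(259,172),(303,164),(277,146),(315,147),(285,198)]:print(u,v,ray('side',u,v,.012).round(3))
C=cv2.resize(a[130:210,130:210],(560,560),interpolation=cv2.INTER_CUBIC);cv2.imwrite('pics/cC.png',C)
D=cv2.resize(b[245:335,160:260],(600,540),interpolation=cv2.INTER_CUBIC);cv2.imwrite('pics/cD.png',D)
E
```

```text
306 215 [ 0.532 -0.107  0.012]
316 251 [ 0.434 -0.178  0.012]
356 235 [ 0.528 -0.239  0.012]
354 271 [ 0.422 -0.275  0.012]
260 228 [ 0.436 -0.03   0.012]
259 172 [ 0.532 -0.1    0.012]
303 164 [ 0.433 -0.176  0.012]
277 146 [ 0.527 -0.23   0.012]
315 147 [ 0.423 -0.266  0.012]
285 198 [ 0.435 -0.03   0.012]
```

View pics/cA.png

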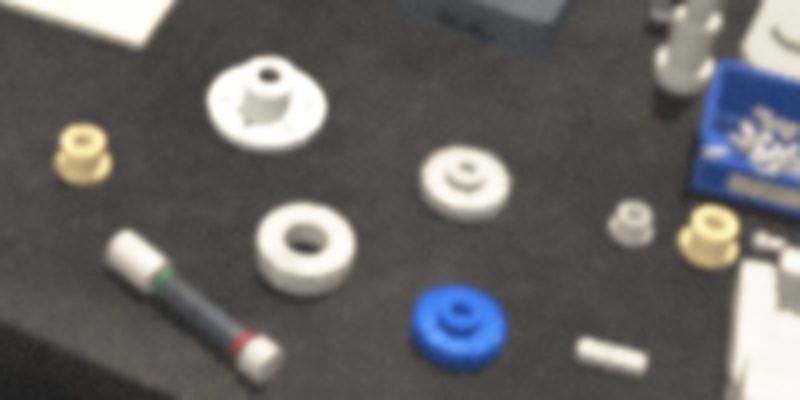

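View pics/cB.png

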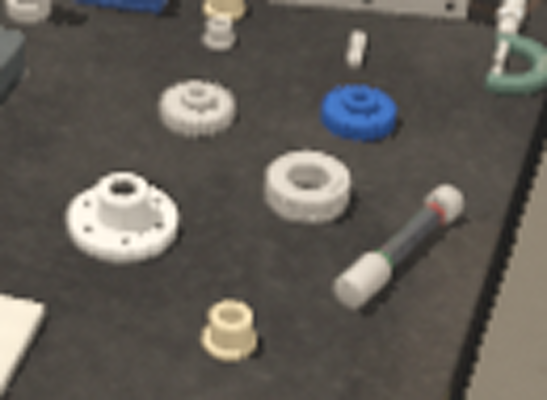

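View pics/cC.png

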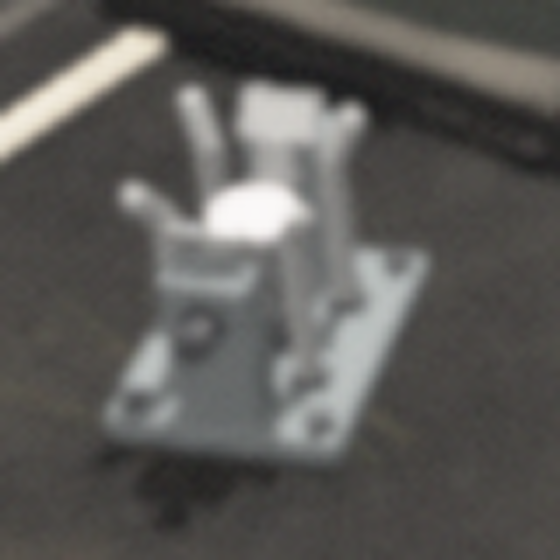

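View pics/cD.png

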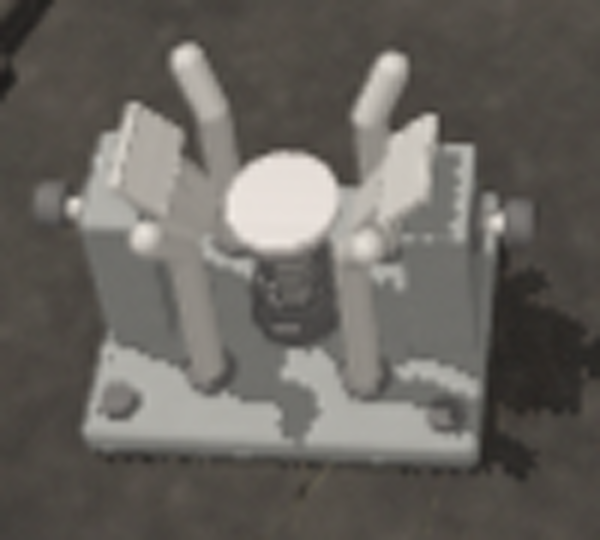

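The gear is the white part at scene (356,235) / side (277,146). Its teeth show in the side crop, it has a low hub, and it is about 22 px (≈51 mm) across. The others don't fit: (306,215) is the smooth flange, (316,251) is the ring with a wide hole, and (354,271) is the blue look-alike. Next I measure the gear and the magazine.

```bash
python3 - <<'E'
from h import *
a=cv2.imread('pics/scene0.png');b=cv2.imread('pics/side0.png')
def tri(us,ub):
    Ps=[];
    for n in('scene','side'):
        p=optics.camera_params(n);R,_=cv2.Rodrigues(p['rvec']);Ps.append(p['mtx']@np.c_[R,np.ravel(p['tvec'])])
    X=cv2.triangulatePoints(Ps[0],Ps[1],np.array(us,float).reshape(2,1),np.array(ub,float).reshape(2,1)).ravel();return (X[:3]/X[3]).round(4)
def blob(n,im,c,r,th):
    g=im.min(axis=2);m=(g>th).astype(np.uint8);x0,y0=c[0]-r,c[1]-r
    m2=np.zeros_like(m);m2[y0:y0+2*r,x0:x0+2*r]=m[y0:y0+2*r,x0:x0+2*r]
    k,l,s,ce=cv2.connectedComponentsWithStats(m2);i=1+np.argmax(s[1:,4]);print(n,s[i],ce[i].round(1))
    return m2==0,ce[i],l==i
_,c1,m1=blob('scene',a,(356,235),17,120)
_,c2,m2=blob('side',b,(277,146),15,110)
print('gear tri',tri(c1,c2), ray('scene',*c1,.009),ray('side',*c2,.009))
for n,m in(('scene',m1),('side',m2)):
    v,u=np.nonzero(m);P=np.array([ray(n,x,y,.012) for x,y in zip(u,v)]);print(n,P.min(0),P.max(0))
for th in (190,205,220):
  _,d1,_=blob('scene platform',a,(167,161),10,th)
  _,d2,_=blob('side platform',b,(207,279),13,th)
  print('plat',tri(d1,d2),ray('scene',*d1,.07),ray('side',*d2,.07))
S=lambda x,y:(130+x/7-.5,130+y/7-.5)
D=lambda x,y:(160+x/6-.5,245+y/6-.5)
for nm,q in(('L',S(108,412)),('N',S(340,440)),('F',S(430,258))):print('scene',nm,ray('scene',*q,.012))
for nm,q in(('FL',D(86,435)),('FR',D(478,440))):print('side',nm,ray('side',*q,.012))
E
```

```text
scene [345 226  23  18 321] [355.9 234.8]
side [268 139  18  13 187] [276.3 145. ]
gear tri [ 0.5316 -0.2377  0.0092] [ 0.53178146 -0.23768411  0.009     ] [ 0.5317924  -0.23812997  0.009     ]
scene [ 0.50016844 -0.26422893  0.012     ] [ 0.55841479 -0.21204946  0.012     ]
side [ 0.50487411 -0.26618452  0.012     ] [ 0.55838872 -0.20369967  0.012     ]
scene platform [159 156  14   8  84] [165.6 159.9]
side platform [198 271  18  15 220] [206.5 278. ]
plat [0.4816 0.2792 0.0703] [0.48158681 0.27938688 0.07      ] [0.48213855 0.2787973  0.07      ]
scene platform [160 156  12   8  75] [165.4 159.8]
side platform [198 271  18  15 204] [206.4 278.2]
plat [0.4815 0.2796 0.0704] [0.4815503  0.27994816 0.07      ] [0.48211998 0.27912818 0.07      ]
scene platform [160 157  12   7  66] [165.7 159.8]Traceback (most recent call last):
  File "<stdin>", line 20, in <module>
  File "<stdin>", line 11, in blob
    return _wrapfunc(a, 'argmax', axis=axis, out=out, **kwds)
    return bound(*args, **kwds)
ValueError: attempt to get argmax of an empty sequence
```

```bash
python3 - <<'E'
from h import *
S=lambda x,y:(130+x/7-.5,130+y/7-.5)
D=lambda x,y:(160+x/6-.5,245+y/6-.5)
for nm,q in(('L',S(108,412)),('N',S(340,440)),('F',S(430,258))):print('scene',nm,ray('scene',*q,.012).round(4))
for nm,q in(('FL',D(86,435)),('FR',D(478,440))):print('side',nm,ray('side',*q,.012).round(4))
# rod tops (z .099): 
for nm,q in(('lb',S(190,95)),('lf',S(130,190)),('rb',S(350,115))):print('scene',nm,ray('scene',*q,.097).round(4))
for nm,q in(('bl',D(187,55)),('br',D(395,65)),('fl',D(147,238)),('fr',D(365,243))):print('side',nm,ray('side',*q,.097).round(4))
s=env.get_state(); print(np.degrees(s['ee_rot']))
E
```

```text
scene L [0.4139 0.3031 0.012 ]
scene N [0.4441 0.2184 0.012 ]
scene F [0.5511 0.2541 0.012 ]
side FL [0.5219 0.3409 0.012 ]
side FR [0.4118 0.2984 0.012 ]
scene lb [0.5014 0.3203 0.097 ]
scene lf [0.443  0.3013 0.097 ]
scene rb [0.521  0.2605 0.097 ]
side bl [0.522 0.259 0.097]
side br [0.4621 0.2391 0.097 ]
side fl [0.5005 0.319  0.097 ]
side fr [0.4432 0.2978 0.097 ]
[-1.79933224e+02 -1.04786144e-02  1.67235042e+02]
```

The gear is at (0.532, -0.238). The magazine is at (0.482, 0.279) with yaw about 19°, and the platform triangulates at z = 0.070, as stated. The tool yaw wanted is 199° (+32°). Now I move towards the gear.

Emit:
drive_tool:
  series:
    - [37, -22, 0, 0, 0, 8]
    - [37, -22, 0, 0, 0, 8]
    - [37, -22, 0, 0, 0, 8]
    - [37, -22, 0, 0, 0, 8]
    - [37, -22, 0, 0, 0, 0]
    - [24, -43, 0, 0, 0, 0]
    - [24, -43, 0, 0, 0, 0]
    - [24, -43, 0, 0, 0, 0]
  fingers: 0.5

```text
time_s: 0.95
ee_pos: [0.37, 0.273, 0.2364]
ee_rot: [-3.14, -0.003, -2.797]
ft_force: [0.1, 1.4, 0.5]
grip_width: 0.0428
```

Emit:
drive_tool:
  series:
    - [15, -47, 0, 0, 0, 0]
    - [15, -47, 0, 0, 0, 0]
    - [15, -47, 0, 0, 0, 0]
    - [15, -47, 0, 0, 0, 0]
    - [15, -47, 0, 0, 0, 0]
    - [15, -47, 0, 0, 0, 0]
    - [15, -47, 0, 0, 0, 0]
    - [15, -47, 0, 0, 0, 0]

```text
time_s: 1.75
ee_pos: [0.4891, -0.109, 0.2357]
ee_rot: [-3.141, -0.002, -2.798]
ft_force: [2.0, 1.0, -0.3]
grip_width: 0.0424
```

Emit:
drive_tool:
  series:
    - [14, -45, -20, 0, 0, 0]
    - [14, -45, -20, 0, 0, 0]
    - [14, -45, -20, 0, 0, 0]
    - [0, 0, 0, 0, 0, 0]
    - [0, 0, 0, 0, 0, 0]

```text
time_s: 2.25
ee_pos: [0.5293, -0.2473, 0.1751]
ee_rot: [-3.141, -0.002, -2.805]
ft_force: [-1.0, 0.9, -0.3]
grip_width: 0.0425
```

```bash
cat >> h.py <<'E'
from scipy.spatial.transform import Rotation as Ro
def wpose(s):
    T=np.eye(4);T[:3,:3]=Ro.from_euler('xyz',s['ee_rot']).as_matrix();T[:3,3]=s['ee_pos']
    return T@np.array(optics.camera_params('wrist')['tool_from_camera'])
def wray(s,u,v,z):
    T=wpose(s);d=T[:3,:3]@np.linalg.solve(optics.camera_params('wrist')['mtx'],[u,v,1.]);c=T[:3,3]
    return c+d*(z-c[2])/d[2]
E
python3 - <<'E'
from h import *
im,s=snap('wrist','w1.png');print(s['ee_pos'],np.degrees(s['ee_rot']),s['grip_width'],s['ft_force'],s['time_s'])
import json;json.dump({k:np.array(v).tolist() for k,v in s.items()},open('w1.json','w'))
T=np.linalg.inv(wpose(s));p=T[:3,:3]@[.532,-.238,.012]+T[:3,3];K=optics.camera_params('wrist')['mtx'];print((K@p)/p[2])
E
```

```text
[ 0.5292843  -0.24727129  0.17507402] [-1.79938219e+02 -1.29506073e-01 -1.60736397e+02] 0.04254691694787578 [-0.96242899  0.91663927 -0.32696201] 2.25
[265.41385257 183.07524287   1.        ]
```

View pics/w1.png

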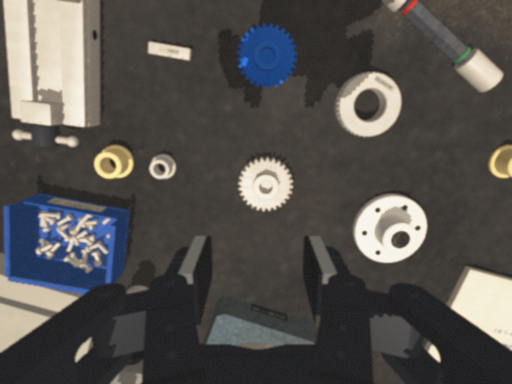

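The wrist view confirms the toothed white gear at (266,183), within about 1 px of the predicted position. I'll refine it by contour.

```bash
python3 - <<'E'
from h import *
import json
s=json.load(open('w1.json'));g=cv2.imread('pics/w1.png').min(axis=2)
m=np.zeros_like(g);m[145:222,228:305]=(g[145:222,228:305]>90)
cs,_=cv2.findContours(m,0,2);c=max(cs,key=cv2.contourArea);(x,y),r=cv2.minEnclosingCircle(c);print(x,y,r)
h=cv2.convexHull(c)[:,0]
P=np.array([wray(s,u,v,.012)[:2] for u,v in h]);(cx,cy),R=cv2.minEnclosingCircle(P.astype(np.float32)*1000);print(cx,cy,2*R)
tp=np.array(s['ee_pos'])*1000;print(cx-tp[0],cy-tp[1])
E
```

```text
265.3013916015625 184.59812927246094 27.931432723999023
533.5648193359375 -237.79519653320312 52.611751556396484
4.280520115695367 9.47609616665332
```

Emit:
drive_tool:
  series:
    - [3, 9, -40, 0, 0, 0]
    - [0, 0, -40, 0, 0, 0]
    - [0, 0, -30, 0, 0, 0]
    - [0, 0, -20, 0, 0, 0]
    - [0, 0, 0, 0, 0, 0]

```text
time_s: 2.8
ee_pos: [0.5337, -0.2321, 0.0469]
ee_rot: [-3.134, 0.004, -2.798]
ft_force: [-1.0, -0.2, -0.3]
grip_width: 0.0426
```

```bash
python3 - <<'E'
from h import *
im,s=snap('wrist','w2.png');print(s['ee_pos'],np.degrees(s['ee_rot']),s['grip_width'],s['ft_force'],s['time_s'])
snap('side','s2.png');b=cv2.imread('pics/s2.png');cv2.imwrite('pics/s2c.png',cv2.resize(b[80:200,210:350],(700,600),interpolation=cv2.INTER_CUBIC))
E
```

```text
[ 0.53368718 -0.23214088  0.0468796 ] [-179.56042722    0.20125967 -160.32039933] 0.04263501046861297 [-1.04221144 -0.15536671 -0.27456666] 2.8
```

View pics/w2.png

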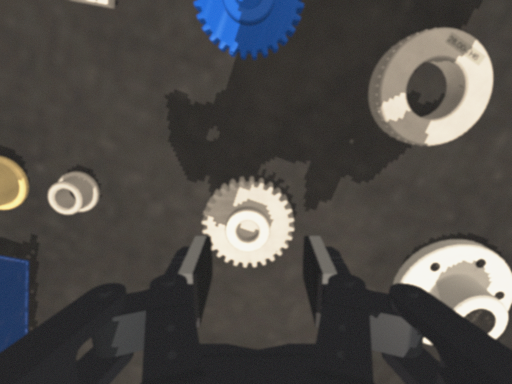

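View pics/s2c.png

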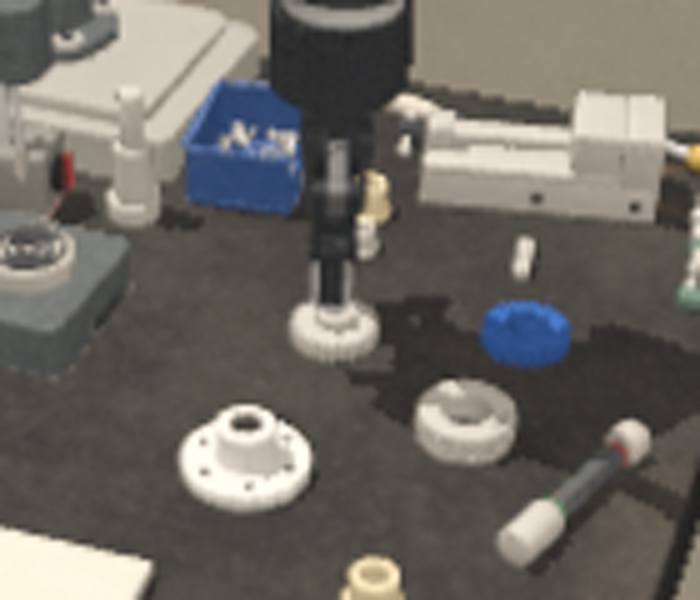

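The wrist view shows the gear hub at about (248,230), between and ahead of the fingers. I need to correct the offset that remains before going down.

```bash
python3 - <<'E'
from h import *
s=env.get_state();print(s['ee_pos'])
b=cv2.imread('pics/w2.png');cv2.imwrite('pics/w2c.png',cv2.resize(b[170:280,190:310],(720,660)[:2] if 0 else (648,594),interpolation=cv2.INTER_CUBIC))
g=b.min(axis=2)
m=np.zeros_like(g);m[172:272,198:300]=(g[172:272,198:300]>75)
cs,_=cv2.findContours(m,0,2);c=max(cs,key=cv2.contourArea);h=cv2.convexHull(c)[:,0]
P=np.array([wray(s,u,v,.012)[:2] for u,v in h]);print(np.array(cv2.minEnclosingCircle(P.astype(np.float32)*1000)[0]),cv2.minEnclosingCircle(P.astype(np.float32)*1000)[1]*2)
print('hub',wray(s,248,230,.02))
E
```

```text
[ 0.53543156 -0.23343911  0.0496719 ]
[ 538.27233887 -242.61703491] 61.607276916503906
hub [ 0.53563674 -0.23861704  0.02      ]
```

View pics/w2c.png

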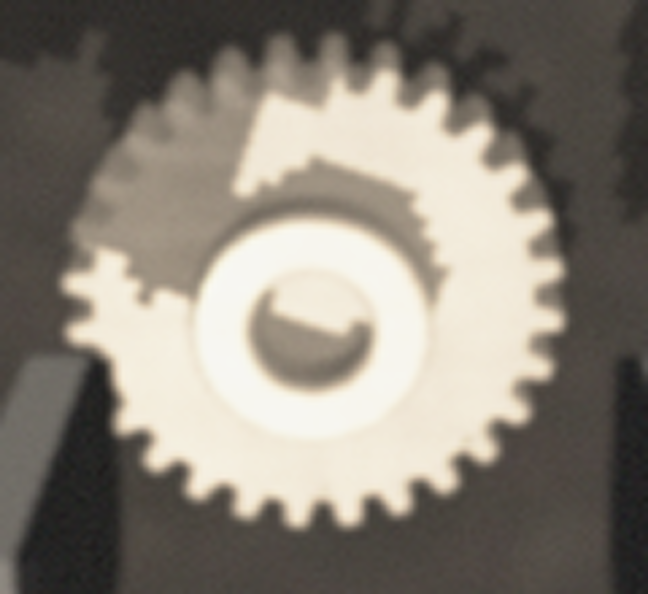

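```bash
python3 - <<'E'
from h import *
s=dict(ee_pos=[.53368718,-.23214088,.0468796],ee_rot=np.radians([-179.56042722,0.20125967,-160.32039933]))
print(wray(s,247.8,221.4,.012),wray(s,247.3,229.7,.02))
s=env.get_state();print(s['ee_pos'],np.degrees(s['ee_rot']),s['dq'].round(4))
E
```

```text
[ 0.53110289 -0.23846965  0.012     ] [ 0.53259433 -0.23793348  0.02      ]
[ 0.53543156 -0.23343911  0.0496719 ] [-179.32726313    0.39151953 -160.33300621] [-0.0097 -0.0186 -0.0262 -0.0031 -0.0026 -0.0008]
```

Emit:
drive_tool:
  series:
    - [-3.5, -4.5, -14, 0, 0, 0]
    - [0, 0, 0, 0, 0, 0]
    - [0, 0, 0, 0, 0, 0]

```text
time_s: 3.2
ee_pos: [0.5353, -0.2384, 0.0418]
ee_rot: [-3.122, 0.013, -2.796]
ft_force: [0.7, -0.2, -0.0]
grip_width: 0.0427
```

```bash
cat >> h.py <<'E'
def st():
    s=env.get_state();print('t',round(s['time_s'],2),'pos',(s['ee_pos']*1000).round(1),'rot',np.degrees(s['ee_rot']).round(2),'w',round(s['grip_width']*1000,1),'f',s['ft_force'].round(1))
    R=Ro.from_euler('xyz',s['ee_rot']);W=Ro.from_euler('xyz',[180,0,-160.8],degrees=True);print('fix rotvec deg',np.degrees((W*R.inv()).as_rotvec()).round(2));return s
E
python3 -c "
from h import *
st()"
```

```text
t 3.2 pos [ 535.3 -238.4   41.8] rot [-178.88    0.76 -160.22] w 42.7 f [ 0.7 -0.2 -0. ]
fix rotvec deg [ 0.8   1.09 -0.57]
```

Emit:
drive_tool:
  series:
    - [-3.3, 0.4, -14, 0.8, 1.1, -0.5]
    - [0, 0, -4, 0, 0, 0]

```text
time_s: 3.4
ee_pos: [0.5334, -0.2384, 0.0259]
ee_rot: [-3.139, 0.002, -2.806]
ft_force: [-0.3, 0.3, -0.9]
grip_width: 0.0427
```

```bash
python3 -c "
from h import *
st()"
```

```text
t 3.4 pos [ 533.4 -238.4   25.9] rot [-1.7985e+02  1.3000e-01 -1.6075e+02] w 42.7 f [-0.3  0.3 -0.9]
fix rotvec deg [ 0.1   0.17 -0.05]
```

Emit:
drive_tool:
  series:
    - [-1.5, 0.4, -4, 0, 0, 0]
    - [0, 0, -1.5, 0, 0, 0]

```text
time_s: 3.6
ee_pos: [0.5319, -0.2379, 0.0196]
ee_rot: [-3.139, 0.002, -2.806]
ft_force: [-0.2, 0.4, -0.2]
grip_width: 0.0429
```

```bash
python3 -c "
from h import *
st();snap('wrist','w3.png');st()"
```

```text
t 3.6 pos [ 531.9 -237.9   19.6] rot [-1.7988e+02  1.1000e-01 -1.6075e+02] w 42.9 f [-0.2  0.4 -0.2]
fix rotvec deg [ 0.08  0.14 -0.05]
t 3.65 pos [ 532.  -238.    19.6] rot [-1.7987e+02  1.2000e-01 -1.6075e+02] w 42.9 f [ 0.1 -0.9 -0.6]
fix rotvec deg [ 0.08  0.15 -0.05]
```

View pics/w3.png

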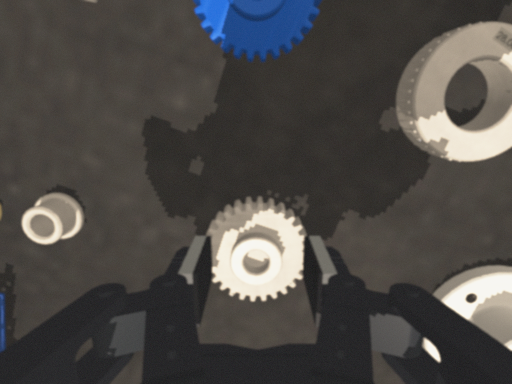

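The hub is centred between the fingers at (256,259). Now I close.

Emit:
drive_tool:
  series:
    - [0, 0, 0, 0, 0, 0]
    - [0, 0, 0, 0, 0, 0]
    - [0, 0, 0, 0, 0, 0]
    - [0, 0, 0, 0, 0, 0]
    - [0, 0, 0, 0, 0, 0]
  fingers: 1
  squeeze: 60

```text
time_s: 4.15
ee_pos: [0.5322, -0.2379, 0.0205]
ee_rot: [-3.139, 0.003, -2.806]
ft_force: [0.5, -1.1, -0.7]
grip_width: 0.02
```

```bash
python3 -c "
from h import *
st();snap('wrist','w4.png');st()"
```

```text
t 4.15 pos [ 532.2 -237.9   20.5] rot [-1.7986e+02  1.5000e-01 -1.6075e+02] w 20.0 f [ 0.5 -1.1 -0.7]
fix rotvec deg [ 0.09  0.19 -0.05]
t 4.2 pos [ 532.2 -237.9   20.5] rot [-1.7986e+02  1.5000e-01 -1.6076e+02] w 20.4 f [-0.3 -0.5 -0.5]
fix rotvec deg [ 0.09  0.19 -0.04]
```

View pics/w4.png

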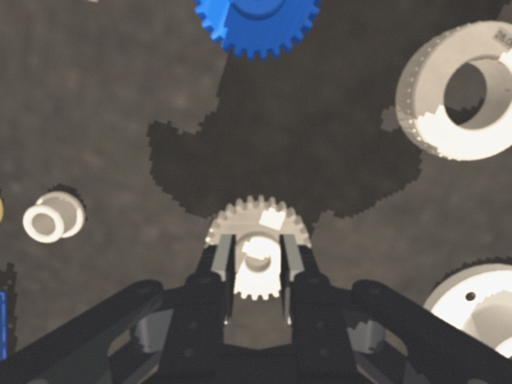

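The fingers stopped at 20 mm (the hub is 24 mm). I lift a little to check the hold.

Emit:
drive_tool:
  series:
    - [0, 0, 15, 0, 0, 0]
    - [0, 0, 25, 0, 0, 0]
    - [0, 0, 0, 0, 0, 0]

```text
time_s: 4.5
ee_pos: [0.5314, -0.2375, 0.0601]
ee_rot: [-3.141, 0.001, -2.806]
ft_force: [-0.4, 0.9, -1.8]
grip_width: 0.02
```

```bash
python3 -c "
from h import *
st();snap('wrist','w5.png');snap('side','s5.png');st()
b=cv2.imread('pics/s5.png');cv2.imwrite('pics/s5c.png',cv2.resize(b[80:180,230:330],(600,600),interpolation=cv2.INTER_CUBIC))"
```

```text
t 4.5 pos [ 531.4 -237.5   60.1] rot [-1.7999e+02  3.0000e-02 -1.6076e+02] w 20.0 f [-0.4  0.9 -1.8]
fix rotvec deg [-0.    0.04 -0.04]
t 4.6 pos [ 529.7 -236.5   57.3] rot [ 1.7978e+02 -1.5000e-01 -1.6076e+02] w 19.9 f [-0.8 -0.4 -1.7]
fix rotvec deg [-0.16 -0.22 -0.04]
```

View pics/w5.png

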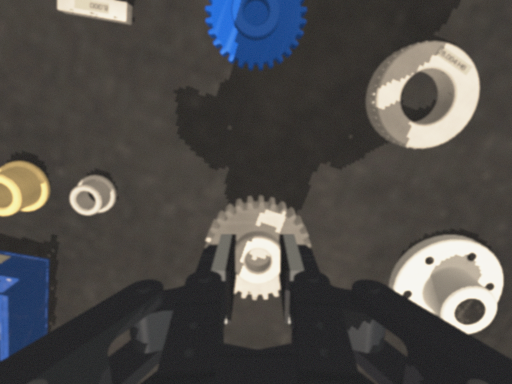

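View pics/s5c.png

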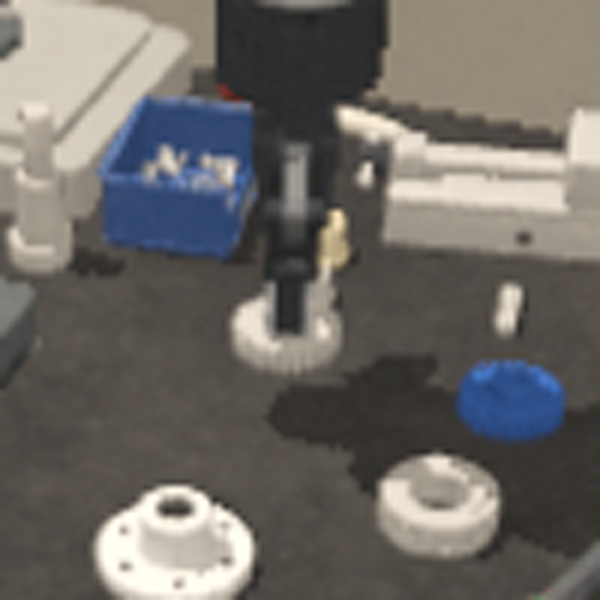

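The gear is held level by its hub, with its underside 20.5 mm below the TCP. I carry it to the magazine.

Emit:
drive_tool:
  series:
    - [0, 0, 45, 0, 0, 0]
    - [0, 0, 45, 0, 0, 0]
    - [-3, 30, 38, 0, 0, 0]
    - [-4, 44, 20, 0, 0, 0]
    - [-4, 44, 0, 0, 0, 0]
    - [-4, 44, 0, 0, 0, 0]
    - [-4, 44, 0, 0, 0, 0]
    - [-4, 44, 0, 0, 0, 0]

```text
time_s: 5.4
ee_pos: [0.5009, 0.018, 0.1988]
ee_rot: [3.127, -0.013, -2.816]
ft_force: [1.4, -0.1, -1.7]
grip_width: 0.0201
```

Emit:
drive_tool:
  series:
    - [-4, 44, 0, 0, 0, 0]
    - [-4, 44, 0, 0, 0, 0]
    - [-4, 44, 0, 0, 0, 0]
    - [-4, 44, 0, 0, 0, 0]
    - [-4, 40, 0, 0, 0, 0]
    - [-2, 25, 0, 0, 0, 0]
    - [0, 0, 0, 0, 0, 0]

```text
time_s: 6.1
ee_pos: [0.4715, 0.2731, 0.1891]
ee_rot: [3.124, -0.027, -2.811]
ft_force: [0.1, -0.3, -1.9]
grip_width: 0.0204
```

```bash
python3 -c "
from h import *
st();snap('side','s6.png');st();snap('wrist','w6.png')"
```

```text
t 6.1 pos [471.5 273.1 189.1] rot [ 178.98   -1.55 -161.07] w 20.4 f [ 0.1 -0.3 -1.9]
fix rotvec deg [-0.46 -1.8   0.28]
t 6.15 pos [471.5 271.7 188.8] rot [ 179.02   -1.61 -161.11] w 19.9 f [-0.  -0.2 -2.5]
fix rotvec deg [-0.4  -1.84  0.32]
```

View pics/s6.png

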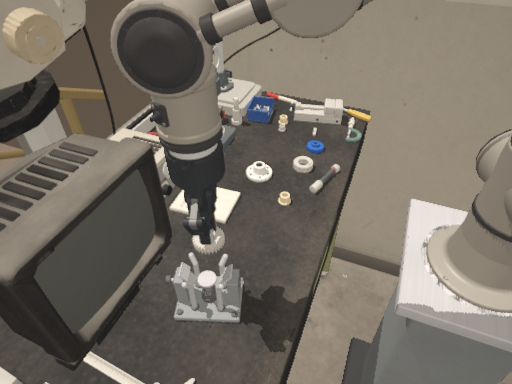

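View pics/w6.png

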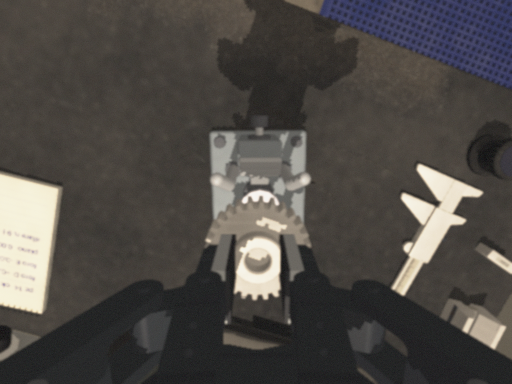

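The wrist view shows the magazine's edges vertical, so the yaw is aligned. I correct the tilt and position above it.

Emit:
drive_tool:
  series:
    - [10, 7, -25, -0.4, -1.8, 0.3]
    - [0, 0, -20, 0, 0, 0]
    - [0, 0, 0, 0, 0, 0]

```text
time_s: 6.5
ee_pos: [0.4829, 0.2739, 0.142]
ee_rot: [-3.139, -0.001, -2.811]
ft_force: [-0.0, 0.2, -0.2]
grip_width: 0.0202
```

```bash
python3 -c "
from h import *
st()"
```

```text
t 6.5 pos [482.9 273.9 142. ] rot [-1.7988e+02 -4.0000e-02 -1.6108e+02] w 20.2 f [-0.   0.2 -0.2]
fix rotvec deg [0.13 0.01 0.28]
```

Emit:
drive_tool:
  series:
    - [-0.5, 5, -5, 0, 0, 0.3]
    - [0, 0, 0, 0, 0, 0]
    - [0, 0, 0, 0, 0, 0]

```text
time_s: 6.8
ee_pos: [0.4836, 0.2771, 0.1379]
ee_rot: [-3.139, -0.0, -2.809]
ft_force: [-0.3, 0.4, -2.1]
grip_width: 0.0198
```

```bash
python3 -c "
from h import *
st();snap('side','s7.png');snap('wrist','w7.png');snap('scene','c7.png');st()
b=cv2.imread('pics/s7.png');cv2.imwrite('pics/s7c.png',cv2.resize(b[230:330,160:260],(600,600),interpolation=cv2.INTER_CUBIC))
b=cv2.imread('pics/c7.png');cv2.imwrite('pics/c7c.png',cv2.resize(b[110:210,120:220],(600,600),interpolation=cv2.INTER_CUBIC))"
```

```text
t 6.8 pos [483.6 277.1 137.9] rot [-179.86   -0.   -160.95] w 19.8 f [-0.3  0.4 -2.1]
fix rotvec deg [0.13 0.04 0.15]
t 6.95 pos [483.4 277.3 137.8] rot [-179.87    0.   -160.94] w 20.2 f [-0.7  0.3 -1.3]
fix rotvec deg [0.13 0.04 0.14]
```

View pics/s7c.png

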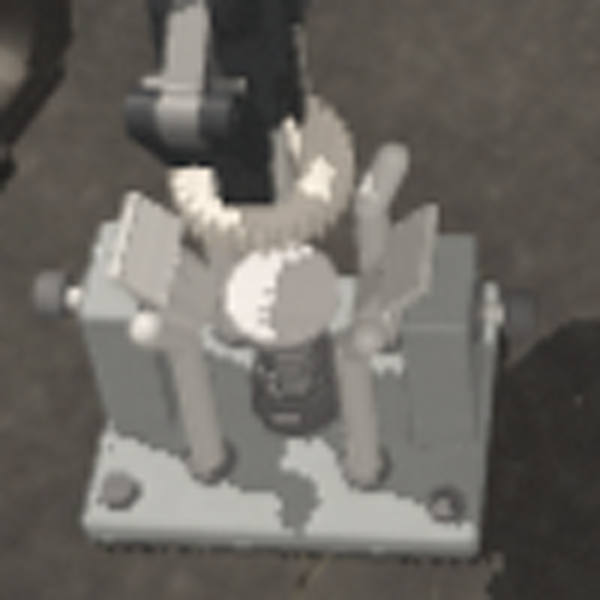

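View pics/c7c.png

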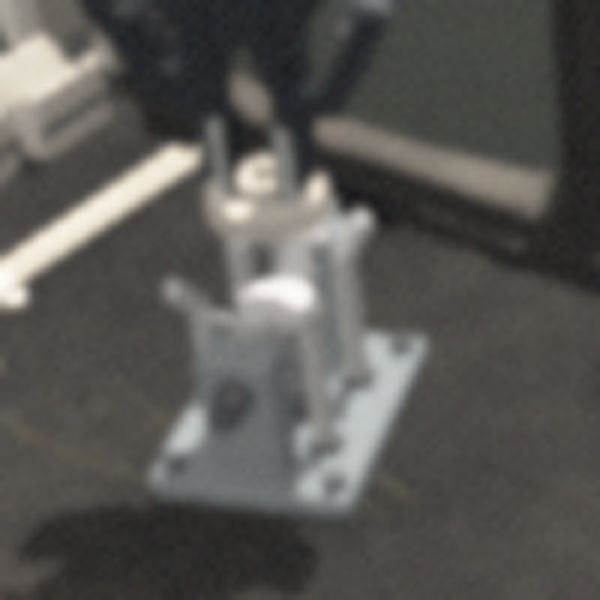

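View pics/w7.png

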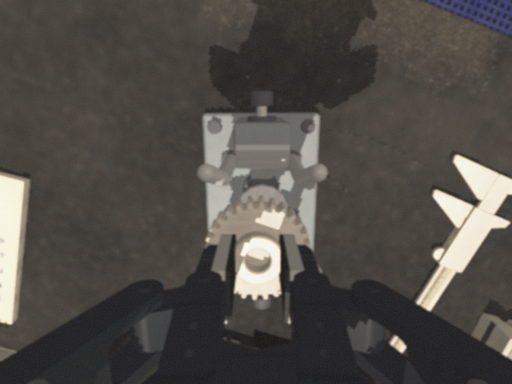

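```bash
python3 - <<'E'
from h import *
s=dict(ee_pos=np.array([.4834,.2772,.1378]),ee_rot=np.radians([-179.87,0,-160.945]))
a=np.array([wray(s,207,172,.097),wray(s,320,172,.097)]);print(a, np.linalg.norm(a[0]-a[1]))
d=a[0]-a[1];
m=a.mean(0);print('mid',m,'yaw of y axis',np.degrees(np.arctan2(*(d[:2][::-1]))))
b=np.array([wray(s,204,113,.012),wray(s,320,113,.012)]);print('base',b,np.linalg.norm(b[0]-b[1]))
d=b[0]-b[1];print(np.degrees(np.arctan2(d[1],d[0])))
yaw=np.radians(19.2);x=np.array([np.cos(yaw),np.sin(yaw)])
print('axis from base', b.mean(0)[:2]-.06*x, b.mean(0)[:2]+.06*x)
print('gear rim',wray(s,258.5,247,.1293),'hub',wray(s,258.5,260,.1373))
E
```

```text
[[0.46289747 0.24151985 0.097     ]
 [0.44283225 0.29950741 0.097     ]] 0.06136097909804473
mid [0.45286486 0.27051363 0.097     ] yaw of y axis -70.91303607015787
base [[0.44106009 0.2194021  0.012     ]
 [0.41195109 0.30362321 0.012     ]] 0.08910965071120608
-70.93352118620732
axis from base [0.36984301 0.24178066] [0.48316817 0.28124466]
gear rim [0.48138376 0.27747579 0.1293    ] hub [0.48388602 0.27832727 0.1373    ]
```

The axis measures (0.4822, 0.280) from four agreeing estimates, and the gear sits about 2 mm short of it in y. I correct that while going down to just above the platform.

Emit:
drive_tool:
  series:
    - [-0.5, 2, -10, 0, 0, 0]
    - [0, 0, -12, 0, 0, 0]
    - [0, 0, -10, 0, 0, 0]

```text
time_s: 7.25
ee_pos: [0.4838, 0.28, 0.1057]
ee_rot: [-3.14, 0.005, -2.809]
ft_force: [-0.1, -0.5, -1.2]
grip_width: 0.0199
```

```bash
python3 -c "
from h import *
st();snap('side','s8.png');st()
b=cv2.imread('pics/s8.png');cv2.imwrite('pics/s8c.png',cv2.resize(b[230:330,160:260],(600,600),interpolation=cv2.INTER_CUBIC))"
```

```text
t 7.25 pos [483.8 280.  105.7] rot [-179.88    0.26 -160.92] w 19.9 f [-0.1 -0.5 -1.2]
fix rotvec deg [0.03 0.28 0.12]
t 7.3 pos [482.8 279.6 103.8] rot [-1.7987e+02  7.0000e-02 -1.6093e+02] w 20.1 f [-1.6  0.2 -2.4]
fix rotvec deg [0.09 0.11 0.13]
```

View pics/s8c.png

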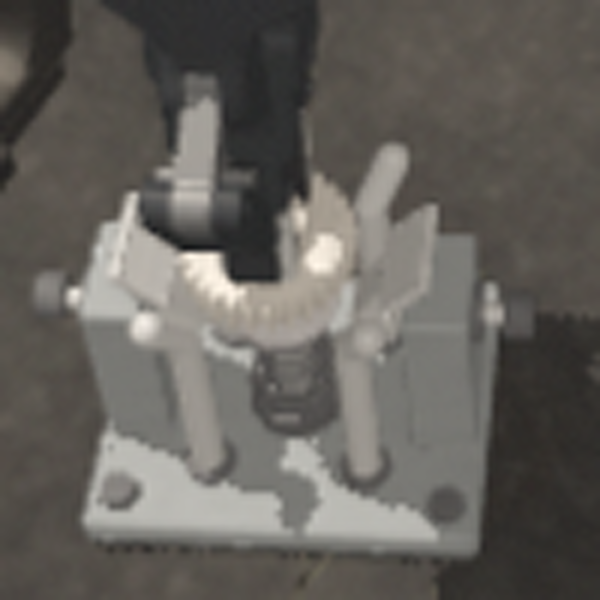

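The gear sits between the rods, entering the flares centrally, with no side forces. Continuing down to the platform.

Emit:
drive_tool:
  series:
    - [-0.3, 0.4, -6, 0, 0, 0]
    - [0, 0, -6, 0, 0, 0]
    - [0, 0, -4, 0, 0, 0]

```text
time_s: 7.6
ee_pos: [0.4823, 0.28, 0.0864]
ee_rot: [-3.139, 0.0, -2.809]
ft_force: [-2.5, -1.0, 7.4]
grip_width: 0.02
```

```bash
python3 -c "
from h import *
st()"
```

```text
t 7.6 pos [482.3 280.   86.4] rot [-1.7987e+02  2.0000e-02 -1.6092e+02] w 20.0 f [-2.5 -1.   7.4]
fix rotvec deg [0.12 0.06 0.12]
```

Contact: 7 N. Now I press down.

Emit:
drive_tool:
  series:
    - [0, 0, -6, 0, 0, 0]
    - [0, 0, -6, 0, 0, 0]
    - [0, 0, -4, 0, 0, 0]

```text
time_s: 7.9
ee_pos: [0.4831, 0.2803, 0.0723]
ee_rot: [-3.139, 0.003, -2.808]
ft_force: [-3.7, -0.6, 8.9]
grip_width: 0.0201
```

```bash
python3 -c "
from h import *
st();snap('side','s9.png');st()
b=cv2.imread('pics/s9.png');cv2.imwrite('pics/s9c.png',cv2.resize(b[230:330,160:260],(600,600),interpolation=cv2.INTER_CUBIC))"
```

```text
t 7.9 pos [483.1 280.3  72.3] rot [-179.87    0.19 -160.91] w 20.1 f [-3.7 -0.6  8.9]
fix rotvec deg [0.06 0.22 0.11]
t 7.95 pos [483.  280.3  71.9] rot [-179.87    0.18 -160.91] w 19.8 f [-1.1 -0.5  5.5]
fix rotvec deg [0.06 0.21 0.11]
```

View pics/s9c.png

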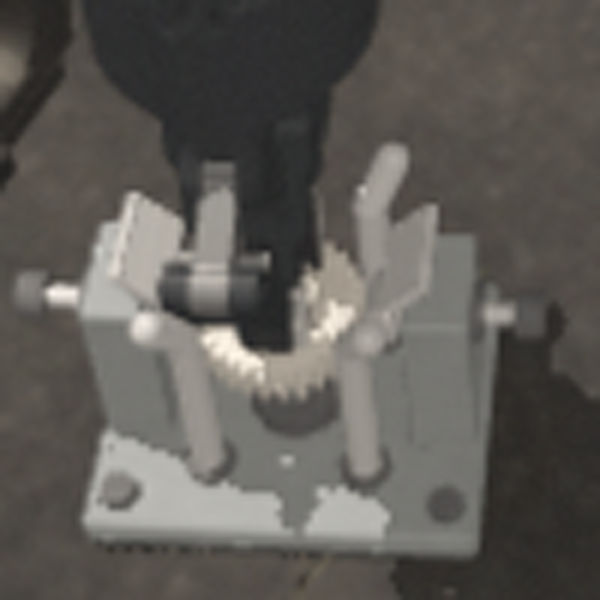

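Both catch plungers are pushed outward by the rim: the knobs at crop (30,290) and (535,318) stand farther out. Gear level. I press the remaining ~9 mm.

Emit:
drive_tool:
  series:
    - [-0.5, 0, -5, 0, 0, 0]
    - [0, 0, -5, 0, 0, 0]
    - [0, 0, -2, 0, 0, 0]

```text
time_s: 8.25
ee_pos: [0.4832, 0.2804, 0.0623]
ee_rot: [-3.139, 0.006, -2.808]
ft_force: [-4.1, -1.3, 7.5]
grip_width: 0.0198
```

```bash
python3 -c "
from h import *
st();snap('side','s10.png');st()
b=cv2.imread('pics/s10.png');cv2.imwrite('pics/s10c.png',cv2.resize(b[230:330,160:260],(600,600),interpolation=cv2.INTER_CUBIC))"
```

```text
t 8.25 pos [483.2 280.4  62.3] rot [-179.86    0.34 -160.89] w 19.8 f [-4.1 -1.3  7.5]
fix rotvec deg [0.02 0.37 0.1 ]
t 8.3 pos [483.2 280.4  62.3] rot [-179.86    0.34 -160.89] w 20.1 f [-2.1 -0.9  8.1]
fix rotvec deg [0.02 0.37 0.09]
```

View pics/s10c.png

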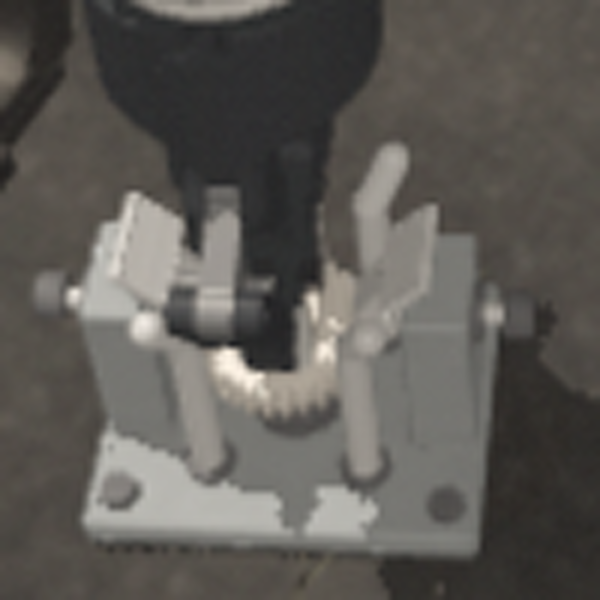

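Both knobs have sprung back to their rest places at (50,290) and (520,310), so the catches are over the rim at z ≈ 62 mm TCP (platform pressed about 28 mm). I ease up slightly first, then release.

Emit:
drive_tool:
  series:
    - [0, 0, 1, 0, 0, 0]
    - [0, 0, 1, 0, 0, 0]
    - [0, 0, 1, 0, 0, 0]
    - [0, 0, 0, 0, 0, 0]
    - [0, 0, 0, 0, 0, 0]
  fingers: 0.55

```text
time_s: 8.8
ee_pos: [0.4854, 0.2809, 0.068]
ee_rot: [-3.139, 0.012, -2.808]
ft_force: [-0.5, -0.2, -0.8]
grip_width: 0.0383
```

```bash
python3 -c "
from h import *
st();snap('wrist','w11.png');st()"
```

```text
t 8.8 pos [485.4 280.9  68. ] rot [-179.84    0.72 -160.89] w 38.3 f [-0.5 -0.2 -0.8]
fix rotvec deg [-0.09  0.73  0.09]
t 8.85 pos [485.4 280.9  67.9] rot [-179.84    0.71 -160.88] w 38.8 f [0.2 0.3 0.1]
fix rotvec deg [-0.08  0.72  0.09]
```

View pics/w11.png

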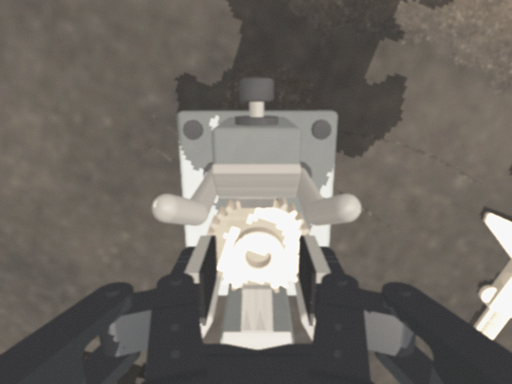

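The gear is free and no force remains on the tool. I raise the tool straight up and then move aside so the cameras have a clear view.

Emit:
drive_tool:
  series:
    - [-2, 0, 15, 0, -0.7, 0]
    - [0, 0, 30, 0, 0, 0]
    - [0, 0, 45, 0, 0, 0]
    - [0, -10, 45, 0, 0, 0]
    - [-10, -45, 10, 0, 0, 0]
    - [-10, -45, 0, 0, 0, 0]
    - [-10, -45, 0, 0, 0, 0]
    - [0, 0, 0, 0, 0, 0]

```text
time_s: 9.65
ee_pos: [0.4499, 0.132, 0.224]
ee_rot: [-3.13, 0.033, -2.804]
ft_force: [0.5, 0.3, -0.2]
grip_width: 0.0381
```

```bash
python3 -c "
from h import *
st();snap('side','s12.png');snap('scene','c12.png');st()
b=cv2.imread('pics/s12.png');cv2.imwrite('pics/s12c.png',cv2.resize(b[230:330,160:260],(600,600),interpolation=cv2.INTER_CUBIC))
b=cv2.imread('pics/c12.png');cv2.imwrite('pics/c12c.png',cv2.resize(b[110:210,120:220],(600,600),interpolation=cv2.INTER_CUBIC))"
```

```text
t 9.65 pos [449.9 132.  224. ] rot [-179.32    1.87 -160.64] w 38.1 f [ 0.5  0.3 -0.2]
fix rotvec deg [ 0.02  1.99 -0.15]
t 9.75 pos [451.1 135.1 224. ] rot [-179.4     1.96 -160.55] w 38.2 f [ 0.2 -0.4  0.5]
fix rotvec deg [-0.08  2.05 -0.24]
```

View pics/s12c.png

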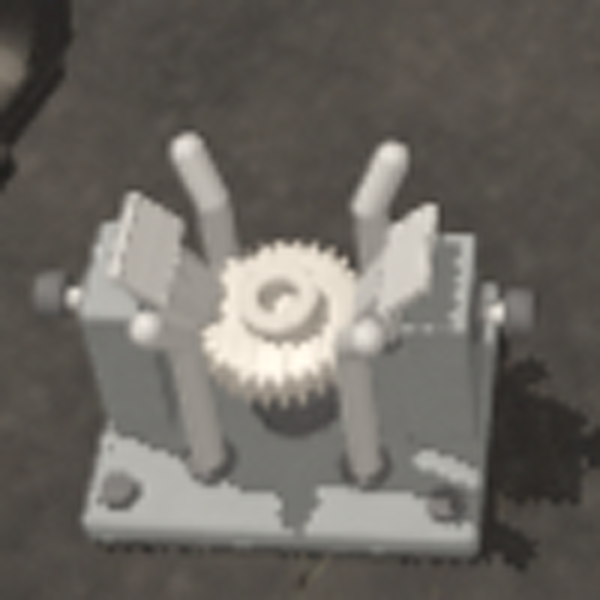

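View pics/c12c.png

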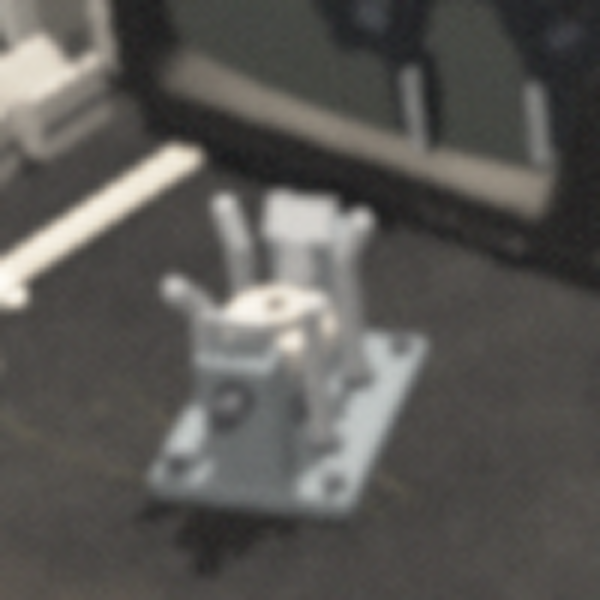

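```bash
python3 - <<'E'
from h import *
u=(160+281/6-.5,230+301/6-.5);v=(120+277/6-.5,110+304/6-.5)
Ps=[]
for n in('side','scene'):
    p=optics.camera_params(n);R,_=cv2.Rodrigues(p['rvec']);Ps.append(p['mtx']@np.c_[R,np.ravel(p['tvec'])])
X=cv2.triangulatePoints(*Ps,np.array(u).reshape(2,1),np.array(v).reshape(2,1)).ravel();print('hub top',X[:3]/X[3])
# predicted level rim and hub outlines for check against picture
b=cv2.imread('pics/s12.png');k=6;c=cv2.resize(b[230:330,160:260],(600,600),interpolation=cv2.INTER_CUBIC)
t=np.linspace(0,2*np.pi,60)
for r,z,col in((.0255,.060,(0,0,255)),(.012,.068,(0,255,0)),(.0255,.048,(255,0,0))):
    q=proj('side',np.c_[.482+r*np.cos(t),.2795+r*np.sin(t),0*t+z]);q=((q-[160,230]+.5)*k).astype(int)
    cv2.polylines(c,[q.reshape(-1,1,2)],True,col,1)
cv2.imwrite('pics/s12o.png',c)
E
```

```text
hub top [0.48232609 0.28036343 0.06783816]
```

View pics/s12o.png

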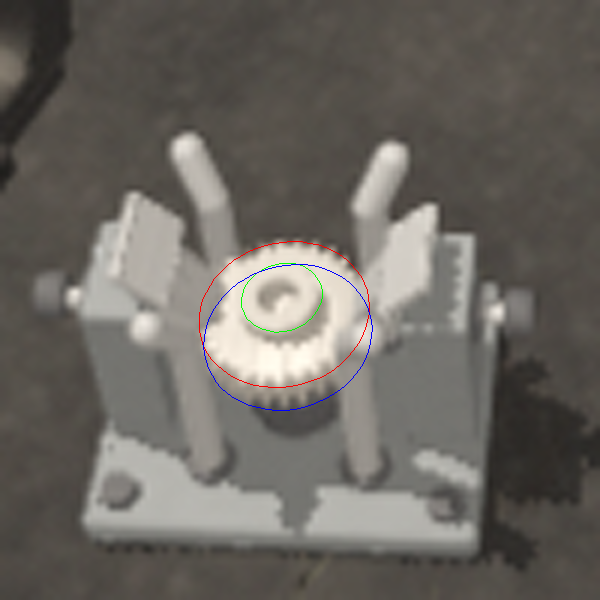

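The hub top triangulates to (0.482, 0.280, 0.068). The underside is therefore at 48 mm, on the axis, and the outline matches a level gear. The arm is clear, so I hand the job in.

```bash
python3 -c "
from h import *
st();print(env.sign_off())"
```

```text
t 9.75 pos [451.1 135.1 224. ] rot [-179.4     1.96 -160.55] w 38.2 f [ 0.2 -0.4  0.5]
fix rotvec deg [-0.08  2.05 -0.24]
the job is handed in; nothing more can be done
None
```

The gear is loaded in the magazine, held down by both catches, and the job was handed in at 9.75 s. No verdict is reported.

I picked the toothed gear up by its hub, set it between the guide rods and pressed the platform to about 28 mm. The highest press force I read was about 9 N. Both catch knobs moved out and then sprang back, so I opened the fingers and withdrew the arm.

**Last checks:**
- **Height:** the hub top measured (0.482, 0.280, 0.068), so the gear's underside is about 48 mm up and the platform is pressed about 22 mm.
- **Position:** the gear is within about 1–2 mm of the magazine's axis.
- **Level:** the gear's outline matches a level gear, hub up.
- **Robot:** the gripper is clear, with no force on the tool.

**Disagreements:**
- The finger opening read 20 mm on the 24 mm hub; the hold was secure all the same.
- The arm drifted a few millimetres between moves, and I corrected for that each time.

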